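# Unlock the blade drawer and hold the key turned

## Task

Take the square-headed key out of the wooden key stand, push it fully home into the lock on top of the grey drawer unit (its pins are sticky, so feel your way past them to the stop), and turn it a quarter turn clockwise so that the drawer springs open a little. The lock springs back and would catch the drawer again, so finish while still holding the key turned, to let me pull the drawer out; leave the round-headed key in its slot and the sanding block where it lies.

Things in the scene. Friction and masses are not known exactly. Their poses are not given: they have to be found in the camera images.
- drawer_key_grip (a point): centre of the square-headed key's head: a flat black plastic block 10 mm thick (its x), 30 mm wide (its y), 34 mm high (its z). The key, about 55 g, starts upright, blade down (z up), in one of the two slots of the key stand. The head's lower edge is 17 mm below this point, and 11 mm above the face that the shoulder rests on (stand or lock)
- drawer_key_shoulder (a point): underside of the key's small steel shoulder (9 x 15 mm), on the key's axis 28 mm below the centre of the head, axes alike. It rests on the stand, or on the lock face when the key is fully home. The steel blade reaches 30 mm below it, 4.4 mm thick (x) and 11 mm wide (y) over its teeth, tapered at the tip, alike on both edges: it goes in either way round
- other_key_grip (a point): the round-headed key, not for this lock: a black plastic disc 34 mm in diameter and 10 mm thick on a similar blade; the point is the centre of the disc. It stands in the other slot, 68 mm from the square-headed key along the stand
- key_stand: beech block, 50 mm (x) by 150 mm (y) by 40 mm high, fixed to the table, with two slots 6 x 13 mm in its top, 34 mm to either side of its centre along y, in which the keys stand with their heads' flat faces towards its x; origin at the centre of its underside
- drawer_unit: small grey sheet-steel drawer unit, 180 mm deep (x), 230 mm wide (y), 112 mm high, fixed to the table, drawer to its -x side, lock in the top 38 mm behind the front edge; origin at the centre of its underside
- keyway (a point): centre of the lock's round brass face (29 mm), the top of the keyway, 117 mm above the table and 5 mm above the unit's top; axes as the unit's. The keyway goes straight down, 5.8 x 13.2 mm, long side along this y when unturned, mouth chamfered. Two sticky spring pins catch the teeth on the way in (up to about 12 N to pass); a sprung plunger meets the last 4 mm (about 3 N)
- lock_plug (a joint): angle of the lock, rad: 0 at rest, grows as it is turned clockwise seen from above, stop at 1.5. It is blocked until the key's shoulder is within about 1 mm of the lock face. A spring turns it back (0.04 N m at rest, 0.13 N m at the stop). The key has play in the keyway: the lock lags behind the key by 0.2 to 0.3 rad. The drawer is let go near 1.0 rad
- drawer (a joint): how far the drawer is open, m: 0 locked shut; once let go, its spring pushes it about 30 mm towards the unit's -x
- sanding_block: brown sanding block, 52 x 72 x 27 mm; origin at the centre of its underside
Things that resemble listed ones, but are neither listed nor needed, are in the scene too. Leave any blue look-alike of the part that bears drawer_key_grip alone.

How it is judged:
By the outcome, as a careful person would: the job done as asked, in the order asked, and still so for the second after the job is handed in, while the arm keeps its last pose, push and grip.
It also fails if it takes over 48 s, if anything falls off the work surface, if the arm or the gripper's body presses on something with over 40 N, if the wrist force passes 120 N, or if a joint passes its speed limit or range.

## Robot

A 6-joint arm with a two-finger parallel gripper is mounted at the origin on the work surface; the furniture and walls round the work are solid. World frame = base frame: x ahead of the robot, y to its left, z up, the work surface at z = 0. Lengths are in m, angles in rad, forces in N, time in s.
With the tool pointing down it reaches from about 0.25 to 0.8 m from the base axis. Payload 3.9 kg.
Tool frame: the origin (TCP) lies midway between the tips of the shut fingers; the grasp point (between the pads) lies 19 mm behind it; z points along the fingers, y is the line along which they close (so a half turn about z gives the same grasp; the last joint's range is limited). The gripper opens to 85 mm and grips with 20 to 120 N. Pads are 22 mm wide; open, the fingers measure 114 mm over their backs; the gripper's body (76 mm by 85 mm) begins 54 mm behind the grasp point. The pads swing forward as they close: fully open they stand 13 mm farther back than shut.
Start: joints at [-1.237, 0.26, -0.138, 1.173, 0, 1.571], TCP at [0.172, -0.496, 0.231] pointing down, gripper open.
Joint ranges: [-2.78, 2.78], [-0.83, 1.72], [-1.28, 1.37], [-1.9, 2.12], [-1.57, 1.48], [-3.14, 3.14]. Speed limits (rad/s): [2.57, 2.57, 3.14, 3.14, 3.14, 3.14].

## Interface

Orientations are given as a unit quaternion [x, y, z, w].
In Python, from cell import * gives the robot as it stands.
- The arm moves only by the tool apply_moves, never from a script. Its argument "commands" is a list that holds one entry, the list of rows, each a list of 4 numbers: the shift along the tool's x, y, z in cm, then the turn about the tool's z in rad. In form: [[[dx, dy, dz, twist], ...]]. A call has 1 to 10 rows; each row shifts and turns the commanded pose from where the row before left it, along the tool's axes as they then stand; what a row does not reach is not made up. A row lasts 1/8 s, in which the tool goes at most 62.5 mm and 10.7 degrees, less where a joint would pass 70% of its speed; a pose out of reach is approached as far as the arm can. A call with a gripper value outside its range is refused whole. "gripper" is the opening, from 0 (shut) to 1 (fully open), set as the call begins (left out, the last holds). The fingers move at their own pace and stop on an object; the grip force is fixed at half the most. Time passes only in rows, so rows that do not move let the fingers close. It gives the time, the measured TCP pose, the force, the opening and the grip force at its end, in the units of the state.
- observe(): the state, without advancing time (a new reading comes with each control period).
- read_camera(name): name is "scene" or "side" or "wrist"; returns the picture (384x512x3 uint8, red, green, blue); there is no depth.
- camera_params(name): a dict with "fx", "fy", "cx", "cy" (pixels), "world_from_camera" (4x4, takes a point from camera to world coordinates). Camera axes: x right, y up, looking along -z (the intrinsics and any distortion apply to the point x, -y, -z); pixel columns grow to the right and rows downward; lengths in m; the calibration is good to about 2 mm. A picture is of the moment at which its call begins: read the wrist's pose just before it. camera_params takes no time and is no camera call; for the wrist camera it gives the pose at the moment of the call.
- job_done(): hands the job in; it is judged then, once.
The state is a dict: "clock": time; "q": joint angles; "qd": joint speeds; "effort": joint torques, N m; "position": TCP position; "eef_rot": TCP orientation; "force": force on the tool from outside, world axes, zero at the start; "torque": the same for the moment, N m; "grip_width": finger opening in m; "grasp_force": force on a finger pad.
Only numpy, scipy, OpenCV 4.12 (cv2) and the standard library are available. Lean on these libraries where they do the work, as an engineer would, in place of code of your own. Each camera call takes 0.05 s, during which the arm holds its last target. There are 200 camera calls.

## Working session

There is one attempt and no reset: what is moved stays moved. The work goes in short steps, Python scripts to look and compute and a tool call to move; the robot and the scene stay as the last step left them, time stands still between calls to the robot, and variables do not carry over. Pictures are saved under pics/ and viewed, at most 10 in all, crops included, and the job is handed in when it is done.

Besides the shell and the picture viewer there is one more tool, called after "Call:" in YAML: its name, and indented under it one key for each argument. apply_moves: Moves the arm, as the interface text tells. Its arguments: {"type":"object","properties":{"commands":{"type":"array"},"gripper":{"type":"number"}},"required":["commands"]}

```bash
ls; mkdir -p pics
python3 - <<'E'
from cell import *
import cv2,numpy as np
s=observe();print({k:np.round(v,3).tolist() for k,v in s.items()})
ims=[]
for n in("scene","side"):
    im=read_camera(n);cv2.imwrite(f"pics/{n}0.png",im[:,:,::-1])
    p=camera_params(n);print(n,{k:np.round(v,4).tolist() if not isinstance(v,str) else v for k,v in p.items()})
E
```

```text
pics
{'clock': 0.0, 'q': [-1.237, 0.261, -0.139, 1.173, 0.0, 1.571], 'qd': [0.001, -0.001, -0.001, -0.002, -0.001, -0.001], 'effort': [-0.001, -40.568, 25.392, 0.019, -0.0, 0.0], 'position': [0.172, -0.495, 0.23], 'eef_rot': [0.986, 0.166, -0.0, -0.001], 'force': [0.505, -0.512, 0.165], 'torque': [-0.031, 0.026, -0.014], 'grasp_force': 0.0, 'grip_width': 0.085}
scene {'fx': 386.1508, 'fy': 386.1508, 'cx': 256.7449, 'cy': 191.272, 'world_from_camera': [[-0.8816, 0.3018, -0.3629, 0.1959], [-0.472, -0.5641, 0.6775, 0.4519], [-0.0002, 0.7686, 0.6397, 0.6599], [0.0, 0.0, 0.0, 1.0]]}
side {'fx': 429.0633, 'fy': 429.0633, 'cx': 252.7316, 'cy': 191.8878, 'world_from_camera': [[0.9813, -0.0824, 0.1741, 0.641], [0.1923, 0.4664, -0.8634, -0.8745], [-0.0101, 0.8807, 0.4735, 0.511], [0.0, 0.0, 0.0, 1.0]]}
```

View pics/scene0.png

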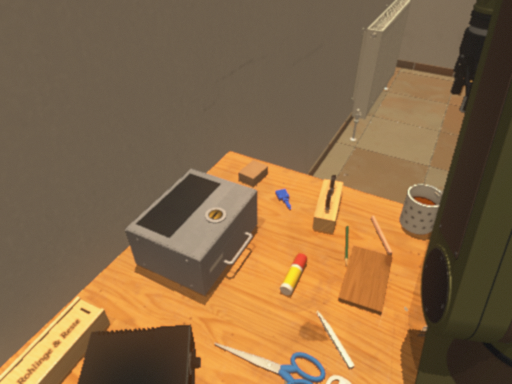

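View pics/side0.png

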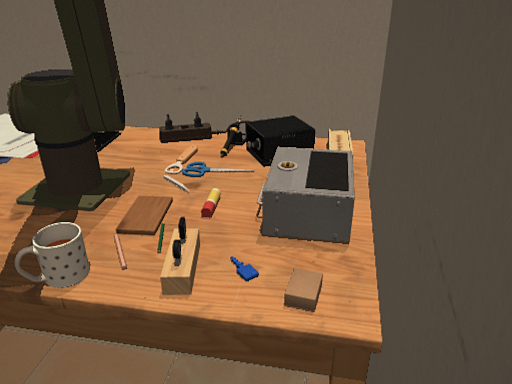

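Scene view: drawer unit with brass lock at (215,214), stand at (328,205), blue look-alike at (284,197). Side view: keys at about (182,229) and (177,248), lock at (288,165). I'll zoom in on the keys and the lock.

Run:
```python
import cv2,numpy as np
a=cv2.imread("pics/scene0.png");b=cv2.imread("pics/side0.png")
f=lambda im,x,y,w,h:cv2.resize(im[y:y+h,x:x+w],(400,300),interpolation=cv2.INTER_CUBIC)
cv2.imwrite("pics/z.png",np.vstack([np.hstack([f(a,290,165,80,75) if 0 else f(a,285,168,80,60),f(b,150,212,80,60)]),np.hstack([f(a,175,184,80,60),f(b,248,135,80,60)])]))
```

```text
(no output)
```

View pics/z.png

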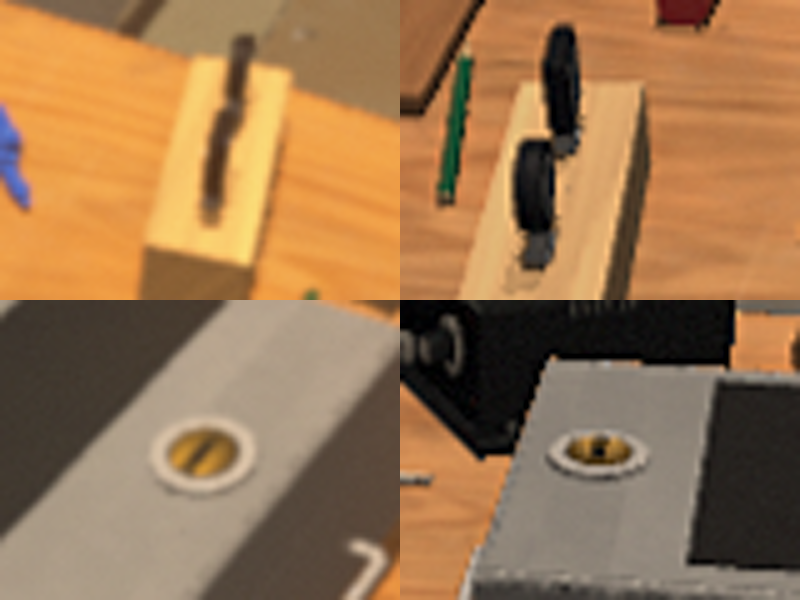

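```bash
cat > h.py <<'E'
from cell import *
import numpy as np
def ray(p,uv):
    T=np.array(p["world_from_camera"]);d=T[:3,:3]@[(uv[0]-p["cx"])/p["fx"],-(uv[1]-p["cy"])/p["fy"],-1]
    return T[:3,3],d
def onz(p,uv,z):
    o,d=ray(p,uv);return o+d*(z-o[2])/d[2]
def tri(p,u,q,v):
    a,d=ray(p,u);b,e=ray(q,v);s=np.linalg.lstsq(np.c_[d,-e],b-a,rcond=None)[0]
    return (a+d*s[0]+b+e*s[1])/2,np.linalg.norm(a+d*s[0]-b-e*s[1])
E
python3 - <<'E'
from h import *
S=camera_params("scene");D=camera_params("side");np.set_printoptions(precision=4,suppress=True)
print(S.keys())
print("lock",onz(S,(215.6,214.6),.117),onz(D,(287.8,165.6),.117))
print("stand corners scene",*[onz(S,(285+x/5,168+y/5),.04) for x,y in((190,57),(292,70),(255,268),(145,245))])
print("keyA",tri(S,(328.4,200),D,(182.4,229)))
print("keyB side",onz(D,(176.8,249),.079),"A",onz(D,(182.4,229),.079),onz(S,(328.4,200),.079))
print("stand side far corners",*[onz(D,(150+x/5,212+y/5),.04) for x,y in((120,83),(243,83))])
print("keyway ends",*[onz(S,(175+x/5,184+y/5),.117) for x,y in((193,168),(212,138))])
E
```

```text
dict_keys(['fx', 'fy', 'cx', 'cy', 'world_from_camera'])
lock [ 0.5429 -0.0174  0.117 ] [ 0.5482 -0.0237  0.117 ]
stand corners scene [ 0.4182 -0.3286  0.04  ] [ 0.3678 -0.3432  0.04  ] [ 0.336  -0.1944  0.04  ] [ 0.3862 -0.1849  0.04  ]
keyA (array([ 0.372 , -0.2294,  0.0641]), np.float64(0.0033777564057387477))
keyB side [ 0.3939 -0.3117  0.079 ] A [ 0.3826 -0.2505  0.079 ] [ 0.3661 -0.2131  0.079 ]
stand side far corners [ 0.3421 -0.1958  0.04  ] [ 0.3908 -0.1871  0.04  ]
keyway ends [ 0.5417 -0.008   0.117 ] [ 0.5446 -0.0267  0.117 ]
```

Call:
apply_moves:
  commands:
    - [[4.4, -2.5, 0, 0], [4.4, -2.5, 0, 0], [4.4, -2.5, 0, 0], [4.4, -2.5, 0, 0], [4.4, -2.5, 0, 0], [4.4, -2.5, 0, 0], [0, 0, 0, -0.18], [0, 0, 0, -0.18], [0, 0, 0, -0.18], [0, 0, 0, 0]]

```text
clock: 1.35
position: [0.3721, -0.2675, 0.2309]
eef_rot: [0.906, 0.422, -0.0, -0.0]
force: [-0.4, 0.0, -0.1]
grip_width: 0.0853
grasp_force: 0.0
```

Run:
```python
from h import *
import cv2
s=observe();print({k:np.round(v,4).tolist() for k,v in s.items() if k in("q","position","eef_rot","clock")})
p=camera_params("wrist");print(p)
cv2.imwrite("pics/w1.png",read_camera("wrist")[:,:,::-1])
```

```text
{'clock': 1.35, 'q': [-0.6234, 0.1469, -0.2865, 1.1383, -0.0, 1.6463], 'position': [0.3721, -0.2675, 0.2309], 'eef_rot': [0.9065, 0.4223, -0.0002, -0.0004]}
{'fx': 288.6830886520783, 'fy': 288.6830886520783, 'cx': 258.40489190931845, 'cy': 189.6753812102293, 'world_from_camera': array([[ 0.76515202,  0.61910185,  0.17679164,  0.41640847],
       [-0.64384743,  0.73646237,  0.20756608, -0.21353198],
       [-0.00169585, -0.27264644,  0.9621128 ,  0.37417801],
       [ 0.        ,  0.        ,  0.        ,  1.        ]])}
```

View pics/w1.png

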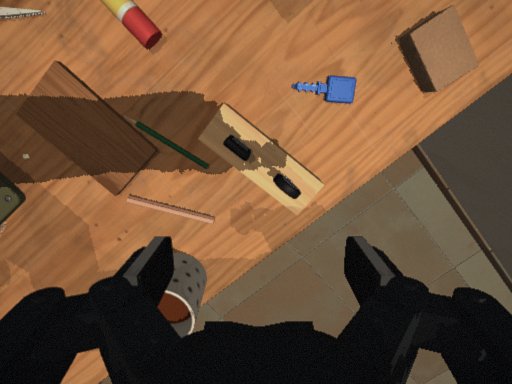

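The wrist view shows the stand with dark heads at (237,148) and (288,186). The first looks rectangular and the second rounded. I'll zoom in and measure.

Run:
```python
from h import *
import cv2
np.set_printoptions(precision=4,suppress=True)
p=camera_params("wrist");im=cv2.imread("pics/w1.png")
g=im.max(2);m=np.zeros_like(g);m[125:205,215:310]=(g[125:205,215:310]<45)*255
cs,_=cv2.findContours(m,0,1)
for c in cs:
    if cv2.contourArea(c)<50:continue
    r=cv2.minAreaRect(c);M=cv2.moments(c);ctr=(M['m10']/M['m00'],M['m01']/M['m00'])
    print(cv2.contourArea(c),r,ctr,onz(p,ctr,.078),onz(p,ctr,.068))
    b=np.array([onz(p,u,.085) for u in cv2.boxPoints(r)]);print(b)
cr=cv2.resize(im[95:220,195:330],(756,600-0) if 0 else (648,600),interpolation=cv2.INTER_CUBIC);cv2.imwrite("pics/w1z.png",cr)
```

```text
236.5 ((285.9424743652344, 186.13717651367188), (29.632709503173828, 10.253856658935547), 41.18592834472656) (285.7519379844961, 186.12614517265678) [ 0.3867 -0.2933  0.078 ] [ 0.3857 -0.296   0.068 ]
[[ 0.3801 -0.2769  0.085 ]
 [ 0.3905 -0.2751  0.085 ]
 [ 0.3952 -0.3063  0.085 ]
 [ 0.3846 -0.3084  0.085 ]]
309.5 ((237.4729461669922, 147.57177734375), (29.2012882232666, 12.320808410644531), 39.09385681152344) (237.1943995691976, 147.44157242864836) [ 0.3744 -0.2292  0.078 ] [ 0.3729 -0.2297  0.068 ]
[[ 0.3668 -0.216   0.085 ]
 [ 0.379  -0.214   0.085 ]
 [ 0.3842 -0.2423  0.085 ]
 [ 0.3719 -0.2446  0.085 ]]
```

View pics/w1z.png

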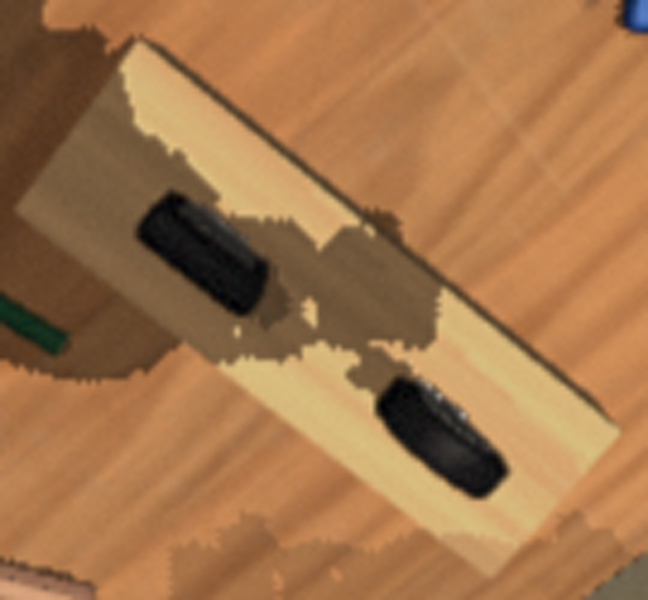

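The square head is the upper-left one (A), and the round head is at lower right. I'll get the stand's axis from its top corners.

Run:
```python
from h import *
np.set_printoptions(precision=4,suppress=True)
p=camera_params("wrist")
c=np.array([onz(p,(195+x/4.8-.4,95+y/4.8-.4),.04) for x,y in((140,38),(620,430),(490,578),(15,208))])
print(c);ctr=c.mean(0);d=c[0]+c[3]-c[1]-c[2];d/=np.linalg.norm(d)
print(ctr,"yaw",np.arctan2(-d[0],d[1]),"slots",ctr+.034*d,ctr-.034*d)
print([np.linalg.norm(c[i]-c[i-1]) for i in range(4)])
# top-face ends of key A : zoom
for q in((205,265),(152,210),(252,290)): print(onz(p,(195+q[0]/4.8-.4,95+q[1]/4.8-.4),.085))
```

```text
[[ 0.3904 -0.1842  0.04  ]
 [ 0.4192 -0.3309  0.04  ]
 [ 0.3702 -0.341   0.04  ]
 [ 0.3416 -0.1938  0.04  ]]
[ 0.3803 -0.2625  0.04  ] yaw 0.19300462497410198 slots [ 0.3738 -0.2291  0.04  ] [ 0.3869 -0.2959  0.04  ]
[np.float64(0.04976796661077104), np.float64(0.1495055106688811), np.float64(0.05007324007099458), np.float64(0.14991882096275777)]
[ 0.3739 -0.2307  0.085 ]
[ 0.373  -0.2151  0.085 ]
[ 0.378 -0.241  0.085]
```

Call:
apply_moves:
  commands:
    - [[3.03, -2.33, 0, 0], [0, 0, 0, -0.1833], [0, 0, 0, -0.1833], [0, 0, 0, -0.1833], [0, 0, 0, -0.1833], [0, 0, 0, -0.1833], [0, 0, 0, -0.1833], [0, 0, 0, -0.1833], [0, 0, 0, -0.1833], [0, 0, 0, -0.1833]]

```text
clock: 2.65
position: [0.3737, -0.2296, 0.2312]
eef_rot: [0.303, 0.953, 0.0, -0.0]
force: [-0.0, 0.7, -1.7]
grip_width: 0.0854
grasp_force: 0.0
```

Call:
apply_moves:
  commands:
    - [[0, 0, 0.5, -0.1833], [0, 0, 0.5, -0.1833], [0, 0, 0.5, -0.1833], [0, 0, 0.5, -0.1833], [0, 0, 0.5, -0.1833], [0, 0, 0.5, -0.1833], [0, 0, 0.5, -0.1833], [0, 0, 0.5, -0.1833], [0, 0, 0.5, -0.1833], [0, 0, 0.5, -0.1833]]

```text
clock: 3.9
position: [0.3737, -0.2296, 0.181]
eef_rot: [-0.572, 0.82, 0.0, -0.0]
force: [-0.2, 0.0, -0.1]
grip_width: 0.0855
grasp_force: 0.0
```

Call:
apply_moves:
  commands:
    - [[0, 0, 0.5, -0.1833], [0, 0, 0.5, -0.1833], [0, 0, 0.5, -0.1833], [0, 0, 0, 0], [0, 0, 0, 0]]

```text
clock: 4.53
position: [0.3739, -0.2297, 0.1664]
eef_rot: [0.771, -0.637, 0.0, 0.0]
force: [0.3, -0.1, -0.0]
grip_width: 0.0853
grasp_force: 0.0
```

Run:
```python
from h import *
s=observe();print({k:np.round(v,4).tolist() for k,v in s.items() if k in("q","position","eef_rot","clock","force","torque")})
e=s["eef_rot"];phi=2*np.arctan2(e[1],e[0]);print(phi%(2*np.pi))
d=np.array([.3738,-.2293,.049])-s["position"];R=np.array([[np.cos(phi),np.sin(phi)],[np.sin(phi),-np.cos(phi)]])
print(R@d[:2]*100,-d[2]*100,"twist",(phi-4.905+np.pi)%(2*np.pi)-np.pi)
```

```text
{'clock': 4.525, 'q': [-0.5509, 0.155, -0.4536, 0.9621, -0.0, -2.3119], 'position': [0.3739, -0.2297, 0.1664], 'eef_rot': [0.7711, -0.6368, 0.0, 0.0], 'force': [0.3276, -0.0652, -0.0214], 'torque': [0.0414, -0.0195, 0.0027]}
4.9026202087548825
[-0.03771007 -0.00115171] 11.739711090739315 twist -0.0023797912451177794
```

Call:
apply_moves:
  commands:
    - [[0, 0, 3, 0], [0, 0, 3, 0], [0, 0, 2.5, 0], [0, 0, 1.5, 0], [0, 0, 1, 0], [0, 0, 0.7, 0], [0, 0, 0, 0]]

```text
clock: 5.4
position: [0.3739, -0.2296, 0.0492]
eef_rot: [0.772, -0.636, -0.0, 0.0]
force: [0.3, 1.0, 0.6]
grip_width: 0.0854
grasp_force: 0.0
```

Call:
apply_moves:
  commands:
    - [[0, 0, 0, 0], [0, 0, 0, 0], [0, 0, 0, 0], [0, 0, 0, 0], [0, 0, 0, 0], [0, 0, 0, 0], [0, 0, 0, 0], [0, 0, 0, 0]]
  gripper: 0

```text
clock: 6.4
position: [0.3741, -0.2297, 0.0495]
eef_rot: [0.772, -0.635, 0.0, -0.0]
force: [0.0, 1.2, 4.7]
grip_width: 0.0093
grasp_force: 59.3
```

Call:
apply_moves:
  commands:
    - [[0, 0, -0.7, 0], [0, 0, -1.5, 0], [0, 0, -2.5, 0], [0, 0, -4, 0], [0, 0, -4.5, 0], [0, 0, -3, 0], [0, 0, 0, 0]]

```text
clock: 7.28
position: [0.3753, -0.2306, 0.2137]
eef_rot: [0.772, -0.635, 0.003, -0.0]
force: [0.3, 0.6, -1.3]
grip_width: 0.0093
grasp_force: 58.8
```

Run:
```python
from h import *
s=observe()
e=s["eef_rot"];phi=2*np.arctan2(e[1],e[0]);print(phi%(2*np.pi),s["force"],s["grip_width"])
d=np.array([.545,-.02,.049])-s["position"];R=np.array([[np.cos(phi),np.sin(phi)],[np.sin(phi),-np.cos(phi)]])
print(R@d[:2]*100)
```

```text
4.906332976185501 [ 0.31189221  0.57505548 -1.26813435] 0.009349323638887802
[-17.39522114 -20.70636181]
```

Call:
apply_moves:
  commands:
    - [[-2.0, -2.0, 0, 0], [-3.0, -2.9, 0, 0], [-3.0, -2.9, 0, 0], [-3.0, -2.9, 0, 0], [-3.0, -2.9, 0, 0], [-3.0, -2.9, 0, 0], [-2.6, -2.4, 0, 0], [-1.8, -1.8, 0, 0], [0, 0, 0, 0], [0, 0, 0, 0]]

```text
clock: 8.52
position: [0.5345, 0.0198, 0.2102]
eef_rot: [0.772, -0.635, -0.001, 0.001]
force: [0.4, 1.0, -0.9]
grip_width: 0.0094
grasp_force: 58.8
```

Run:
```python
from h import *
import cv2,pickle
np.set_printoptions(precision=4,suppress=True)
s=observe();p=camera_params("wrist");pickle.dump((s,p),open("w2.pkl","wb"))
e=s["eef_rot"];phi=2*np.arctan2(e[1],e[0]);print(phi%(2*np.pi),s["position"],s["force"],s["q"])
im=read_camera("wrist");cv2.imwrite("pics/w2.png",im[:,:,::-1])
cv2.imwrite("pics/side2.png",read_camera("side")[:,:,::-1])
```

```text
4.906309717373712 [0.5345 0.0198 0.2102] [ 0.4203  1.0269 -0.9403] [ 0.0374  0.2887 -0.1538  1.1311 -0.0005 -1.7273]
```

View pics/w2.png

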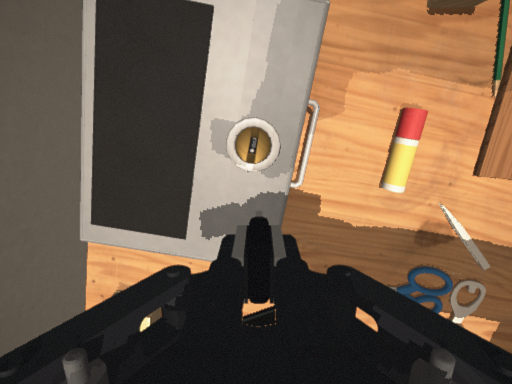

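Lock face at (253,146), keyway near-vertical in the image; the unit's front edge runs from (328,3) to about (290,190), and the key head is at (258,260). Measuring precisely.

Run:
```python
from h import *
import cv2,pickle
np.set_printoptions(precision=4,suppress=True)
s,p=pickle.load(open("w2.pkl","rb"));im=cv2.imread("pics/w2.png");hsv=cv2.cvtColor(im,cv2.COLOR_BGR2HSV)
roi=np.zeros(im.shape[:2],bool);roi[115:175,222:285]=1
m=roi&(hsv[...,1]>110)&(hsv[...,2]>40)
def rep(m,n,z):
    m=(m*255).astype(np.uint8);cs,_=cv2.findContours(m,0,1);c=max(cs,key=cv2.contourArea);c=cv2.convexHull(c);el=cv2.fitEllipse(c)
    P=np.array([onz(p,u,z) for u in c[:,0,:]])
    (cx,cy),r=cv2.minEnclosingCircle((P[:,:2]*1000).astype(np.float32))
    print(n,el,onz(p,el[0],z),"circ",cx,cy,r)
rep(m,"brass",.117)
rep(roi&(hsv[...,1]<60)&(hsv[...,2]>185),"ring",.115)
# slot
g=hsv[...,2];roi2=np.zeros_like(roi);roi2[132:162,243:264]=1
k=(roi2&(g<55));cs,_=cv2.findContours((k*255).astype(np.uint8),0,1)
for c in cs:
    if len(c)>3:
        r=cv2.minAreaRect(c);P=np.array([onz(p,u,.117) for u in cv2.boxPoints(r)]);print("slot",r,onz(p,r[0],.117),P)
# unit panel (black) yaw & top edges by Canny/Hough
bl=np.zeros_like(roi);bl[:245,80:220]=1
pts=np.argwhere(bl&(g<45));
# right edge of black panel per row
R=[];
for y in range(20,225):
    x=pts[pts[:,0]==y][:,1]; x=x[x>88]
    R.append((x.max(),y))
P=np.array([onz(p,u,.112) for u in R]);
vx,vy,*_=cv2.fitLine(P[:,:2].astype(np.float32),cv2.DIST_HUBER,0,.001,.001).ravel();print("panel edge yaw",np.arctan2(-vx,vy),np.arctan2(vx,-vy))
for u in((328,3),(290,190),(288,205)):print("front",onz(p,u,.112))
z=cv2.resize(im[110:180,215:295],(640,560),interpolation=cv2.INTER_CUBIC);cv2.imwrite("pics/w2z.png",z)
```

```text
brass ((252.71205139160156, 144.74256896972656), (34.64304733276367, 35.43423843383789), 0.6996678113937378) [ 0.5462 -0.0175  0.117 ] circ 546.1651000976562 -17.24080467224121 14.508023262023926
ring ((248.7333221435547, 150.310791015625), (54.7570686340332, 68.95236206054688), 31.553279876708984) [ 0.5486 -0.0121  0.115 ] circ 549.8244018554688 -10.929420471191406 28.64211654663086
slot ((250.7692108154297, 143.15383911132812), (1.9611613750457764, 10.198039054870605), 11.309932708740234) [ 0.548  -0.0185  0.117 ] [[ 0.5489 -0.0143  0.117 ]
 [ 0.5488 -0.0226  0.117 ]
 [ 0.5472 -0.0226  0.117 ]
 [ 0.5473 -0.0143  0.117 ]]Traceback (most recent call last):
  File "<stdin>", line 27, in <module>
    return umr_maximum(a, axis, None, out, keepdims, initial, where)
ValueError: zero-size array to reduction operation maximum which has no identity
```

Run:
```python
from h import *
import cv2,pickle
np.set_printoptions(precision=4,suppress=True)
s,p=pickle.load(open("w2.pkl","rb"));im=cv2.imread("pics/w2.png")
g=cv2.cvtColor(im,cv2.COLOR_BGR2GRAY)
L=cv2.createLineSegmentDetector().detect(g)[0][:,0]
for l in L:
    n=np.hypot(l[2]-l[0],l[3]-l[1])
    if n>50 and max(l[0],l[2])<345 and max(l[1],l[3])<270:
        a=onz(p,l[:2],.112);b=onz(p,l[2:],.112);d=b-a
        print(l,a[:2],b[:2],"yaw mod90",(np.arctan2(d[1],d[0])+np.pi/4)%(np.pi/2)-np.pi/4)
z=cv2.resize(im[110:180,215:295],(640,560),interpolation=cv2.INTER_CUBIC);cv2.imwrite("pics/w2z.png",z)
```

```text
[213.4567   6.7634 185.3372 238.09  ] [ 0.5934 -0.1107] [0.5907 0.0783] yaw mod90 0.014368974067783924
[ 90.2856 221.9235  95.2544   0.5886] [0.6764 0.0789] [ 0.6789 -0.098 ] yaw mod90 0.014132338560831625
[314.6087 106.6444 297.7761 180.8295] [ 0.503  -0.0564] [0.5022 0.0061] yaw mod90 0.01280119087878795
[184.6441 238.96    90.7207 223.7828] [0.5912 0.0793] [0.6759 0.0806] yaw mod90 0.015164330079364574
[296.611  169.5953 308.9688 114.2843] [ 0.5055 -0.0033] [ 0.5061 -0.0498] yaw mod90 0.012674016005323585
[ 81.8408  76.8553  79.361  238.144 ] [ 0.6871 -0.0432] [0.6856 0.0969] yaw mod90 0.01066133139236225
[305.5446 113.383  293.1886 169.389 ] [ 0.509  -0.0499] [ 0.5084 -0.003 ] yaw mod90 0.012135964427455459
[82.4842  0.5981 81.4157 75.6363] [ 0.688  -0.0962] [ 0.6874 -0.044 ] yaw mod90 0.011426241260941161
[300.9325 183.1946 311.9812 134.399 ] [0.4991 0.0076] [ 0.4998 -0.0346] yaw mod90 0.016655121122531646
[174.283  256.1661 106.8209 244.6933] [0.5985 0.0986] [0.6607 0.0987] yaw mod90 0.002078035784389365
[305.9612  93.4671 325.2494   4.0244] [ 0.5123 -0.0649] [ 0.5131 -0.1283] yaw mod90 0.013534057940147726
[265.1153  59.528  276.5283   4.3034] [ 0.549 -0.083] [ 0.5482 -0.1212] yaw mod90 -0.021234420752888727
[100.6753 241.5613 152.0091 249.7884] [0.6664 0.0966] [0.6195 0.096 ] yaw mod90 0.013495352491557977
```

View pics/w2z.png

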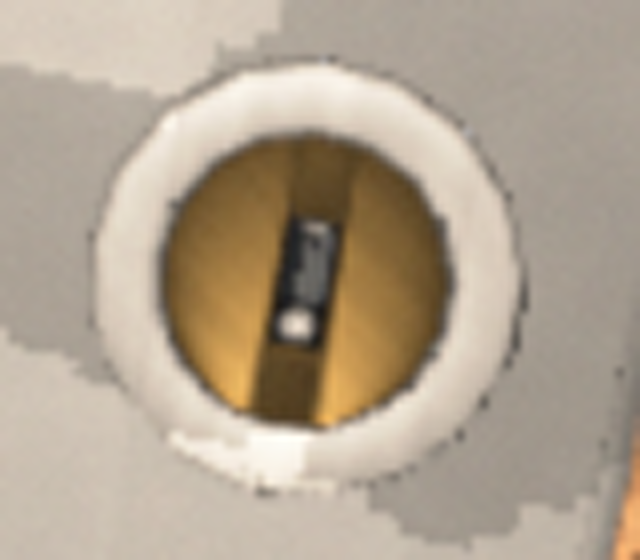

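Front edges give a unit yaw of about 0.013. The brass circle radius of 14.5 mm matches, so the keyway is at (0.5462, -0.0174). Next I'll check how the key sits in the hand.

Run:
```python
from h import *
import cv2,pickle
s,p=pickle.load(open("w2.pkl","rb"));D=camera_params("side")
def proj(p,X):
    T=np.array(p["world_from_camera"]);c=T[:3,:3].T@(X-T[:3,3]);return np.array([p["cx"]+p["fx"]*c[0]/-c[2],p["cy"]-p["fy"]*c[1]/-c[2]])
phi=4.906;ex=np.array([np.cos(phi),np.sin(phi),0]);ey=np.array([np.sin(phi),-np.cos(phi),0]);o=s["position"]
P={}
for n,a,b,h in [("t",15,5,36),("t",15,-5,36),("b",15,5,2),("b",15,-5,2),("sh",7.5,4.5,-9),("sh",7.5,-4.5,-9),("tip",5.5,2.2,-39),("tip",5.5,-2.2,-39),("back",-15,5,36),("back",-15,-5,36)]:
    X=o+ex*a/1000+ey*b/1000+np.array([0,0,h/1000]);P.setdefault(n,[]).append(X);print(n,proj(p,X).round(1),proj(D,X).round(1))
w=cv2.imread("pics/w2.png");d=cv2.imread("pics/side2.png")
def crop(im,pp,x,y,sz,k):
    c=cv2.resize(im[y:y+sz,x:x+sz],(sz*k,sz*k),interpolation=cv2.INTER_CUBIC)
    c=cv2.convertScaleAbs(c,alpha=2.2,beta=10)
    for v in P.values():
        for X in v:
            u=(proj(pp,X)-[x,y]+.5)*k;cv2.circle(c,tuple(u.astype(int).tolist()),2,(0,255,0),-1)
    return c
q=proj(D,o).astype(int)
cv2.imwrite("pics/c.png",np.hstack([crop(w,p,215,205,100,4),crop(d,D,int(q[0])-33,int(q[1])-33,66,6)[:400,:396]]) if 0 else np.hstack([crop(w,p,215,205,100,4),crop(d,D,int(q[0])-25,int(q[1])-30,50,8)]))
```

```text
t [270.4 243.4] [283.7 103.8]
t [245.9 243.4] [288.5 103.7]
b [267.7 213.8] [283.3 119.3]
b [248.5 213.8] [288.  119.2]
sh [266.  219.3] [283.2 123. ]
sh [250.1 219.3] [287.4 123. ]
tip [261.3 205.3] [283.9 135.7]
tip [254.7 205.3] [285.9 135.7]
back [269.7 305.9] [282.8  99.7]
back [246.8 305.9] [287.5  99.7]
```

View pics/c.png

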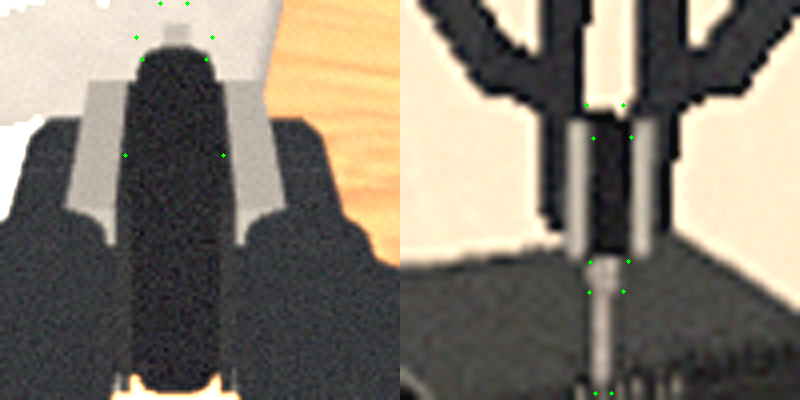

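The key sits centred in the hand: head and tip offsets are symmetric to within about 0.5 mm. The only other offset is a camera bias of about 0.5 mm along tool y. Next I'll compute the alignment move.

```bash
cat > g.py <<'E'
from h import *
def go(t,phit=4.7254):
    s=observe();e=s["eef_rot"];phi=2*np.arctan2(e[1],e[0])
    d=np.array(t)-s["position"];R=np.array([[np.cos(phi),np.sin(phi)],[np.sin(phi),-np.cos(phi)]])
    print("xyz cm",(R@d[:2]*100).round(3),(-d[2]*100).round(3),"twist",round((phi-phit+np.pi)%(2*np.pi)-np.pi,4),"pos",s["position"].round(4),"rot",e.round(4),"F",s["force"].round(2),"M",s["torque"].round(3),"gw",s["grip_width"],"t",s["clock"],"q6",s["q"][5].round(3))
E
python3 -c "
from g import *
go([.5467,-.0173,.160])"
```

```text
xyz cm [ 3.836 -0.467] 5.08 twist 0.1799 pos [0.5348 0.0195 0.2108] rot [ 7.719e-01 -6.357e-01 -5.000e-04  6.000e-04] F [-0.12 -0.49 -0.28] M [-0.037  0.02   0.028] gw 0.009304974371158816 t 8.625 q6 -1.727
```

Call:
apply_moves:
  commands:
    - [[1.9, -0.23, 0, 0], [1.94, -0.24, 0, 0], [0, 0, 1, 0.09], [0, 0, 1, 0.09], [0, 0, 1.5, 0], [0, 0, 1.3, 0], [0, 0, 0, 0], [0, 0, 0, 0]]

```text
clock: 9.62
position: [0.5479, -0.0165, 0.1634]
eef_rot: [0.712, -0.702, 0.0, -0.0]
force: [0.8, -0.4, -0.2]
grip_width: 0.0089
grasp_force: 58.8
```

Run:
```python
from g import *
import cv2
go([.5467,-.0173,.160])
ims=[]
for n in("scene","side"):
    im=read_camera(n)[:,:,::-1];cv2.imwrite(f"pics/{n}3.png",im)
    x,y=(195,185) if n=="scene" else (263,125)
    ims.append(cv2.resize(im[y:y+50,x:x+50] if n=="side" else im[y:y+50,x-5:x+45],(400,400),interpolation=cv2.INTER_CUBIC))
cv2.imwrite("pics/c3.png",cv2.convertScaleAbs(np.hstack(ims),alpha=1.5))
```

```text
xyz cm [0.078 0.122] 0.343 twist 0.0014 pos [ 0.5479 -0.0165  0.1634] rot [ 7.122e-01 -7.020e-01  1.000e-04 -1.000e-04] F [ 0.77 -0.4  -0.15] M [-0.089  0.022 -0.004] gw 0.008915242746600055 t 9.625 q6 -1.615
```

View pics/c3.png

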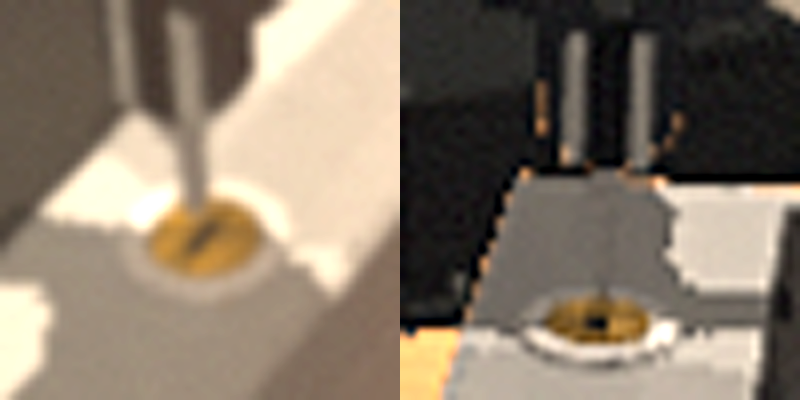

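The scene crop shows the blade tip just behind the keyway centre. The side crop shows it about 0.5 px (1 mm) to +x, which agrees with the measured pose. Correcting.

Call:
apply_moves:
  commands:
    - [[0.07, 0.11, 0.1, 0], [0, 0, 0, 0]]

```text
clock: 9.98
position: [0.5466, -0.0172, 0.1625]
eef_rot: [0.712, -0.702, 0.0, -0.0]
force: [-0.3, 0.5, -0.2]
grip_width: 0.0094
grasp_force: 58.8
```

Run:
```python
from g import *
for i in range(4):
    go([.5467,-.0173,.156]); read_camera("side")
```

```text
xyz cm [ 0.012 -0.007] 0.651 twist 0.0012 pos [ 0.5466 -0.0172  0.1625] rot [ 7.121e-01 -7.021e-01  1.000e-04 -1.000e-04] F [-0.31  0.48 -0.25] M [ 0.049 -0.002 -0.029] gw 0.009356109410818134 t 9.975 q6 -1.616
xyz cm [ 0.014 -0.005] 0.648 twist 0.0011 pos [ 0.5467 -0.0172  0.1625] rot [ 7.121e-01 -7.021e-01  1.000e-04 -1.000e-04] F [ 0.87  0.76 -0.62] M [-0.032  0.005 -0.012] gw 0.009544535053152151 t 10.025 q6 -1.616
xyz cm [ 0.009 -0.003] 0.644 twist 0.0011 pos [ 0.5467 -0.0172  0.1624] rot [ 7.121e-01 -7.021e-01  1.000e-04 -1.000e-04] F [ 0.98 -0.63 -0.66] M [-0.017 -0.074 -0.015] gw 0.009035616614961243 t 10.075 q6 -1.616
xyz cm [ 0.012 -0.   ] 0.644 twist 0.0011 pos [ 0.5467 -0.0172  0.1624] rot [ 7.121e-01 -7.021e-01  1.000e-04 -1.000e-04] F [ 0.64 -0.67 -0.29] M [0.007 0.039 0.026] gw 0.009220459895000088 t 10.125 q6 -1.616
```

Call:
apply_moves:
  commands:
    - [[0, 0, 0.3, 0], [0, 0, 0.3, 0], [0, 0, 0.2, 0], [0, 0, 0.2, 0], [0, 0, 0, 0]]

```text
clock: 10.8
position: [0.5465, -0.0172, 0.1521]
eef_rot: [0.712, -0.702, -0.0, 0.0]
force: [-0.1, 0.5, 0.4]
grip_width: 0.0089
grasp_force: 58.8
```

```bash
python3 -c "
from g import *
go([.5467,-.0173,.1265])"
```

```text
xyz cm [ 0.012 -0.02 ] 2.558 twist 0.001 pos [ 0.5465 -0.0172  0.1521] rot [ 7.121e-01 -7.021e-01 -2.000e-04  2.000e-04] F [-0.08  0.49  0.41] M [-0.05   0.005  0.   ] gw 0.008946815721347728 t 10.8 q6 -1.616
```

Call:
apply_moves:
  commands:
    - [[0, 0, 0.2, 0], [0, 0, 0.2, 0], [0, 0, 0.2, 0], [0, 0, 0, 0]]

```text
clock: 11.3
position: [0.5464, -0.0172, 0.146]
eef_rot: [0.712, -0.702, -0.0, 0.0]
force: [0.0, -0.2, -0.3]
grip_width: 0.0092
grasp_force: 58.8
```

Call:
apply_moves:
  commands:
    - [[0, 0, 0.15, 0], [0, 0, 0.15, 0], [0, 0, 0.15, 0], [0, 0, 0.15, 0], [0, 0, 0, 0]]

```text
clock: 11.92
position: [0.5469, -0.0177, 0.1404]
eef_rot: [0.712, -0.702, 0.001, 0.0]
force: [0.0, -1.3, 0.7]
grip_width: 0.0097
grasp_force: 59.1
```

Call:
apply_moves:
  commands:
    - [[0, 0, 0.15, 0], [0, 0, 0.15, 0], [0, 0, 0.1, 0], [0, 0, 0, 0]]

```text
clock: 12.42
position: [0.5461, -0.0169, 0.1357]
eef_rot: [0.712, -0.702, -0.001, 0.0]
force: [-0.3, -1.0, -2.0]
grip_width: 0.009
grasp_force: 58.6
```

Call:
apply_moves:
  commands:
    - [[0, 0, 0.15, 0], [0, 0, 0.15, 0], [0, 0, 0.1, 0], [0, 0, 0, 0]]

```text
clock: 12.92
position: [0.547, -0.0173, 0.1327]
eef_rot: [0.712, -0.702, 0.0, -0.0]
force: [0.1, -1.5, 2.9]
grip_width: 0.0093
grasp_force: 59.3
```

Call:
apply_moves:
  commands:
    - [[0, 0, 0.15, 0], [0, 0, 0.15, 0], [0, 0, 0, 0]]

```text
clock: 13.3
position: [0.547, -0.0171, 0.129]
eef_rot: [0.712, -0.702, 0.0, -0.0]
force: [1.9, -1.0, -2.3]
grip_width: 0.0093
grasp_force: 58.4
```

Call:
apply_moves:
  commands:
    - [[0, 0, 0.1, 0], [0, 0, 0.1, 0], [0, 0, 0, 0]]

```text
clock: 13.68
position: [0.5468, -0.0172, 0.1274]
eef_rot: [0.712, -0.702, 0.0, -0.0]
force: [0.4, -1.4, 1.9]
grip_width: 0.0095
grasp_force: 59.2
```

Call:
apply_moves:
  commands:
    - [[0, 0, 0.1, 0], [0, 0, 0, 0]]

```text
clock: 13.92
position: [0.5468, -0.0172, 0.1266]
eef_rot: [0.712, -0.702, 0.0, -0.0]
force: [0.2, -0.4, 4.2]
grip_width: 0.0094
grasp_force: 59.5
```

Call:
apply_moves:
  commands:
    - [[0, 0, 0.1, 0], [0, 0, 0, 0]]

```text
clock: 14.18
position: [0.5469, -0.0172, 0.1264]
eef_rot: [0.712, -0.702, 0.0, -0.0]
force: [-1.8, -0.8, 9.8]
grip_width: 0.0093
grasp_force: 60.5
```

Call:
apply_moves:
  commands:
    - [[0, 0, 0.1, 0], [0, 0, 0, 0]]

```text
clock: 14.42
position: [0.5469, -0.0172, 0.1263]
eef_rot: [0.712, -0.702, 0.001, -0.001]
force: [-4.1, 0.5, 14.4]
grip_width: 0.0094
grasp_force: 61.3
```

Call:
apply_moves:
  commands:
    - [[0, 0, 0.1, 0], [0, 0, 0.05, 0], [0, 0, 0, 0]]

```text
clock: 14.8
position: [0.547, -0.0172, 0.1262]
eef_rot: [0.712, -0.702, 0.001, -0.001]
force: [-4.9, -0.1, 23.3]
grip_width: 0.0097
grasp_force: 62.4
```

```bash
python3 -c "
from g import *
go([.5467,-.0173,.1265])"
```

```text
xyz cm [0.013 0.03 ] -0.034 twist 0.001 pos [ 0.547  -0.0172  0.1262] rot [ 0.7121 -0.7021  0.001  -0.001 ] F [-4.86 -0.06 23.25] M [-0.098  1.228 -0.049] gw 0.009707411655075694 t 14.8 q6 -1.616
```

Call:
apply_moves:
  commands:
    - [[0, 0, -0.12, 0], [0, 0, 0, 0.15], [0, 0, 0, 0.15], [0, 0, 0, 0.15], [0, 0, 0, 0]]

```text
clock: 15.42
position: [0.5472, -0.017, 0.1263]
eef_rot: [-0.537, 0.843, -0.001, 0.001]
force: [-4.1, -1.1, 15.7]
grip_width: 0.0089
grasp_force: 61.3
```

```bash
python3 -c "
from g import *
go([.5467,-.0173,.1265])"
```

```text
xyz cm [0.043 0.032] -0.022 twist -0.4496 pos [ 0.5472 -0.017   0.1263] rot [-5.372e-01  8.435e-01 -5.000e-04  1.100e-03] F [-4.06 -1.13 15.75] M [-0.002  0.702  0.033] gw 0.008945066024050272 t 15.425 q6 -1.166
```

Call:
apply_moves:
  commands:
    - [[0, 0, 0, 0.15], [0, 0, 0, 0.15], [0, 0, 0, 0.15], [0, 0, 0, 0]]

```text
clock: 15.92
position: [0.5477, -0.0174, 0.1263]
eef_rot: [-0.335, 0.942, -0.001, 0.001]
force: [-2.0, -1.4, 13.9]
grip_width: 0.0091
grasp_force: 61.2
```

```bash
python3 -c "
from g import *
go([.5467,-.0173,.1265])"
```

```text
xyz cm [0.067 0.069] -0.02 twist -0.8997 pos [ 0.5477 -0.0174  0.1263] rot [-3.354e-01  9.421e-01 -8.000e-04  1.400e-03] F [-1.98 -1.4  13.91] M [-0.245  0.449  0.003] gw 0.009106185820052726 t 15.925 q6 -0.716
```

Call:
apply_moves:
  commands:
    - [[0, 0, 0, 0.15], [0, 0, 0, 0.15], [0, 0, 0, 0.15], [0, 0, 0, 0.15], [0, 0, 0, 0.12], [0, 0, 0, 0], [0, 0, 0, 0], [0, 0, 0, 0]]

```text
clock: 16.92
position: [0.548, -0.0182, 0.1263]
eef_rot: [0.018, 1.0, -0.001, 0.002]
force: [-1.0, -3.0, 13.4]
grip_width: 0.0094
grasp_force: 61.0
```

Run:
```python
from g import *
import cv2
go([.5467,-.0173,.1265])
im=read_camera("scene")[:,:,::-1];b=read_camera("side")[:,:,::-1]
go([.5467,-.0173,.1265])
f=lambda im,x,y:cv2.resize(im[y:y+120,x:x+160],(400,300),interpolation=cv2.INTER_CUBIC)
a=cv2.imread("pics/scene0.png");s=cv2.imread("pics/side0.png")
cv2.imwrite("pics/e.png",np.vstack([np.hstack([f(a,130,170),f(im,130,170)]),np.hstack([f(s,210,120),f(b,210,120)])]))
```

```text
xyz cm [0.136 0.088] -0.018 twist -1.6192 pos [ 0.548  -0.0182  0.1263] rot [ 0.0177  0.9998 -0.0011  0.0019] F [-1.03 -3.   13.37] M [-0.636  0.3    0.175] gw 0.009417394452043969 t 16.925 q6 0.003
xyz cm [0.139 0.087] -0.018 twist -1.6192 pos [ 0.5481 -0.0182  0.1263] rot [ 0.0177  0.9998 -0.0011  0.002 ] F [-0.93 -2.33 14.01] M [-0.684  0.355  0.133] gw 0.00917875011055765 t 17.025 q6 0.003
```

View pics/e.png

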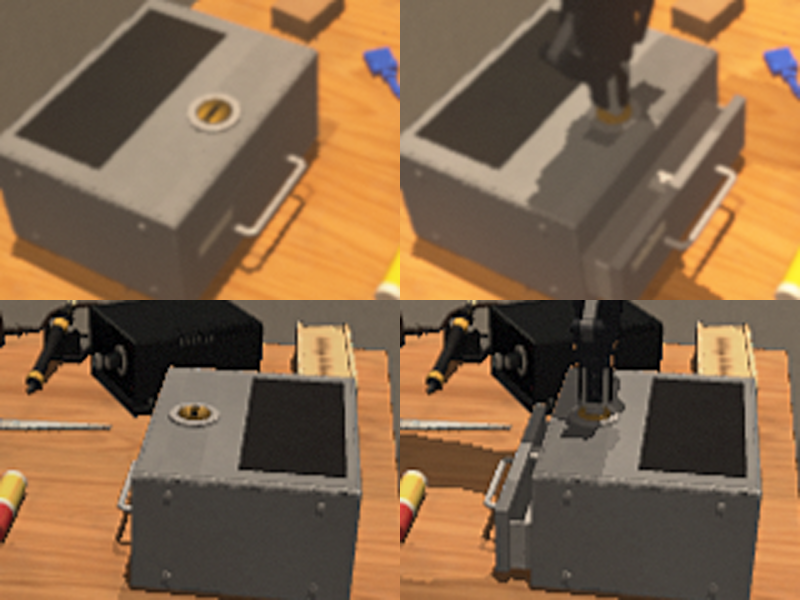

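The picture shows the drawer sprung open by about 30 mm. The key is turned 1.62 rad, held down with 14 N, with about 0.15 N m of spring torque on the wrist. Handing in while holding.

```bash
python3 -c "
from cell import *
print(job_done())"
```

```text
the job is handed in; nothing more can be done
None
```

The square-headed key is fully home in the lock and turned about a quarter turn clockwise. The drawer has sprung open about 30 mm, and I handed the job in with the gripper still holding the key turned; the round-headed key and the sanding block were not touched.

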